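# Nest the inverted bowl covers on the tray of a tasting stand

### The job

Clear up the tasting stand: nest the three domed bowl covers, all kept inverted (hollow up, knob down), with the medium one cupped in the large one and the small one cupped in the medium one, each level and centred, its knob resting on the floor of the cover below. The large cover stays on its white tray. Lower each cover gently into the next, without dropping or pressing it, let go, and leave the other things on the stand where they are.

Things in the scene. Friction and masses are not known exactly. Their poses are not given: they have to be found in the camera images.
- tray: round white tray, 230 mm across, low rim 12 mm high, fixed to the table; origin under its centre, its floor 6 mm above the origin. The large cover stands on it.
- large_cover: large sage-green domed cover, hard plastic, 196 mm across the rim, 61 mm high, lying inverted on its flat wooden knob (64 mm across, 18 mm tall). Origin: centre of the knob's flat face, its lowest point; z: out of the open mouth (up). Wall 4 mm, nearly upright for 20 mm below the rim. Flat floor inside, 110 mm across, with a steel screw head in its middle, at z = 22 mm. About 280 g. Loose, on the tray.
- medium_cover: medium cream domed cover, hard plastic, 144 mm across the rim, 71 mm high, lying inverted on its flat wooden knob (52 mm across, 18 mm tall). Origin: centre of the knob's flat face, its lowest point; z: out of the open mouth (up). Wall 4 mm, nearly upright for 20 mm below the rim. Flat floor inside, 80 mm across, with a steel screw head in its middle, at z = 22 mm. About 170 g. Nested, its rim is 32 mm above the large rim.
- small_cover: small dark brown domed cover, hard plastic, 96 mm across the rim, 76 mm high, lying inverted on its flat wooden knob (40 mm across, 18 mm tall). Origin: centre of the knob's flat face, its lowest point; z: out of the open mouth (up). Wall 4 mm, nearly upright for 20 mm below the rim. Flat floor inside, 56 mm across, with a steel screw head in its middle, at z = 22 mm. About 100 g. Nested, its rim is 27 mm above the medium rim.
- medium_cover_rim (a point): centre of the open mouth of the medium cover, on its axis in the plane of the rim; the wall can be pinched from above here at the rim, one finger inside and one outside
- small_cover_rim (a point): centre of the open mouth of the small cover, on its axis in the plane of the rim; the wall can be pinched from above here at the rim, one finger inside and one outside
- snack_plate: square white plate of energy balls on picks, 150 x 150 mm, 75 mm high; origin under its centre; a bystander, loose
- steel_bowl: small polished steel bowl without a knob, 120 mm across, 45 mm high; origin under its centre; a bystander, loose
- jar: amber brown jar with a wooden cap, 84 mm across, 140 mm high; origin under its centre; a bystander, loose
- card_easel: blank white card 100 mm wide on a small wooden foot, 85 mm high; origin under the foot's centre; a bystander, loose
Mind the look-alikes: they are no part of the job. Leave any pink or yellow look-alike of the medium_cover alone.

How it is judged (in metres and radians):
At the end, for the whole second after the job is handed in: All three covers lie inverted, level within 0.1 rad and still. The medium cover's origin is 16 to 27 mm above the large one's along its axis and within 15 mm of it sideways; the small one's likewise in the medium one; the large cover rests on the tray's floor, within 45 mm of the tray's centre (z of medium_cover in the frame of large_cover between 0.016 and 0.027 m and horizontal distance between medium_cover and large_cover below 0.015 m and z of small_cover in the frame of medium_cover between 0.016 and 0.027 m and horizontal distance between small_cover and medium_cover below 0.015 m and z of large_cover in the frame of tray between 0.002 and 0.011 m and horizontal distance between large_cover and tray below 0.045 m and angle between each of large_cover, medium_cover, small_cover's own z axis and vertical below 0.1 rad and linear speed of each of large_cover, medium_cover, small_cover below 0.03 m/s); the robot touches nothing.
It fails at once if a cover is dropped: it falls faster than 0.5 m/s out of the fingers ((linear speed of large_cover above 0.5 m/s and contact force between the fingers and large_cover below 0.01 N) or (linear speed of medium_cover above 0.5 m/s and contact force between the fingers and medium_cover below 0.01 N) or (linear speed of small_cover above 0.5 m/s and contact force between the fingers and small_cover below 0.01 N)).
It fails at once if two covers strike or press each other with more than 40 N (contact force between large_cover and medium_cover above 40 N or contact force between any of medium_cover, large_cover and small_cover above 40 N).
It fails at once if a bystander (snack plate, steel bowl, jar or card) is moved more than 25 mm or tipped (distance of any of snack_plate, steel_bowl, jar, card_easel from where it was at the start of the episode above 0.025 m or angle between any of snack_plate, steel_bowl, jar, card_easel's own z axis and vertical above 0.3 rad).
It also fails if it takes over 64 s, if anything falls off the work surface, if the arm or the gripper's body presses on something with over 40 N, if the wrist force passes 120 N, or if a joint passes its speed limit or range.

### The arm

A 6-joint arm with a two-finger parallel gripper is mounted at the origin on the work surface. World frame = base frame: x ahead of the robot, y to its left, z up, the work surface at z = 0. Lengths are in mm, angles in rad, forces in N, time in s.
With the tool pointing down it reaches from about 325 to 775 mm from the base axis. Payload 9.3 kg.
Tool frame: the origin (TCP) lies between the finger pads; the fingertips stand 8 mm ahead of it and the grasp point (between the pads) lies 11 mm behind it; z points along the fingers, y is the line along which they close (so a half turn about z gives the same grasp; the last joint's range is limited). The gripper opens to 85 mm and grips with 20 to 120 N. Pads are 22 mm wide; open, the fingers measure 114 mm over their backs; the gripper's body (76 mm by 85 mm) begins 54 mm behind the grasp point. The pads swing forward as they close: fully open they stand 13 mm farther back than shut.
Start: joints at [-1.492, 0.259, 0.021, 1.334, 0, 1.418], TCP at [126.345, -535.288, 216.779] pointing down, gripper open.
Joint ranges: [-3.04, 3.04], [-0.91, 1.82], [-1.04, 1.36], [-1.92, 1.95], [-1.52, 1.45], [-3.14, 3.14]. Speed limits (rad/s): [2.22, 2.22, 2.79, 3.14, 3.14, 3.14].

### API

Orientations are given as a unit quaternion [w, x, y, z].
In Python, from plant import ctrl, vision, ticket gives the robot as it stands. The module is installed in compiled form; this text tells all that it offers.
- The arm moves only by the shell command python3 -m inch 'ROWS' [FORCE]. ROWS is JSON, a list of rows, each a list of 7 numbers: the finger opening in cm, from 0 to 8.54, then the shift along the world's x, y, z in cm, then the turn, a rotation vector about the world's x, y, z in degrees. In form: [[jaw, tx, ty, tz, rx, ry, rz], ...]. A call has 1 to 12 rows; each row shifts and turns the commanded pose from where the row before left it; what a row does not reach is not made up. A row lasts 1/8 s, in which the tool goes at most 62.5 mm and 10.7 degrees, less where a joint would pass 70% of its speed; a pose out of reach is approached as far as the arm can. A call with a gripper value outside its range is refused whole. The fingers move at their own pace and stop on an object; FORCE is the grip in N (left out, the last holds). Time passes only in rows, so rows that do not move let the fingers close. It gives the time, the measured TCP pose, the force, the opening and the grip force at its end, in the units of the state.
- ctrl.state(): the state, without advancing time (a new reading comes with each control period).
- vision.camera(name): name is "scene" or "top" or "wrist"; returns a dict with "color" (480x640x3 uint8, red, green, blue), "K" (3x3 intrinsics, pixels), "R" (3x3) and "t" (3): a world point X has camera coordinates R X + t. Camera axes: x right, y down, z forward; pixel columns grow to the right and rows downward; lengths in mm; the calibration is good to about 2 mm. A picture is of the moment at which its call begins. There is no depth.
- ticket.sign_off(): hands the job in; it is judged then, once.
The state is a dict: "t": time; "qpos": joint angles; "joint_velocities": joint speeds; "joint_efforts": joint torques, N m; "position": TCP position; "tcp_rot": TCP orientation; "wrist_force": force on the tool from outside, world axes, zero at the start; "torque": the same for the moment, N m; "gripper_width": finger opening in mm; "finger_force": force on a finger pad.
Only numpy, scipy, OpenCV 4.12 (cv2) and the standard library are available. Lean on these libraries where they do the work, as an engineer would, in place of code of your own. Each camera call takes 0.05 s, during which the arm holds its last target. There are 200 camera calls.

## Working session

There is one attempt and no reset: what is moved stays moved. The work goes in short steps, Python scripts to look and compute and a shell command to move; the robot and the scene stay as the last step left them, time stands still between calls to the robot, and variables do not carry over. Pictures are saved under pics/ and viewed, at most 10 in all, crops included, and the job is handed in when it is done.

```bash
mkdir -p pics; python3 - <<'E'
from plant import ctrl, vision
import cv2,pickle
d={}
for n in("scene","top"):
    c=vision.camera(n); d[n]=c; cv2.imwrite(f"pics/{n}0.png",c["color"][:,:,::-1])
    print(n,c["K"].round(1).tolist(),c["R"].round(3).tolist(),c["t"].round(1).tolist())
pickle.dump(d,open("c0.pkl","wb"))
s=ctrl.state();print(s)
E
```

```text
scene [[506.1, 0.0, 315.1], [0.0, 506.1, 232.0], [0.0, 0.0, 1.0]] [[0.618, 0.786, 0.002], [0.633, -0.496, -0.594], [-0.466, 0.369, -0.804]] [-389.0, -333.1, 1548.0]
top [[578.4, 0.0, 324.6], [0.0, 578.4, 234.3], [0.0, 0.0, 1.0]] [[0.101, -0.995, 0.005], [-0.971, -0.1, -0.216], [0.216, 0.017, -0.976]] [-50.1, 609.6, 1578.6]
{'t': 0.1, 'qpos': array([-1.49161659e+00,  2.59147950e-01,  2.08757369e-02,  1.33371906e+00,
       -2.63356472e-05,  1.41818613e+00]), 'joint_velocities': array([ 0.00044574,  0.00047917,  0.00224503,  0.00167963, -0.00016837,
       -0.00019537]), 'joint_efforts': array([ 3.98471399e-03, -5.56696486e+01,  3.45068121e+01,  1.16113632e-02,
       -1.11668915e-04, -3.32082564e-06]), 'position': array([ 126.30724265, -535.03467908,  216.23508009]), 'tcp_rot': array([-5.97552964e-04,  9.93291513e-01,  1.15635689e-01,  8.77245637e-06]), 'wrist_force': array([-0.28413746,  0.21481543,  0.76583724]), 'torque': array([ 0.05590195,  0.03633373, -0.00370642]), 'finger_force': 0.0, 'gripper_width': 85.61421782055415}
```

View pics/top0.png

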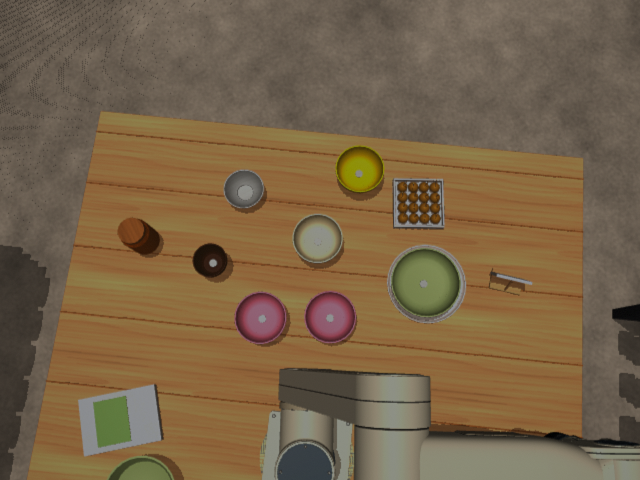

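View pics/scene0.png

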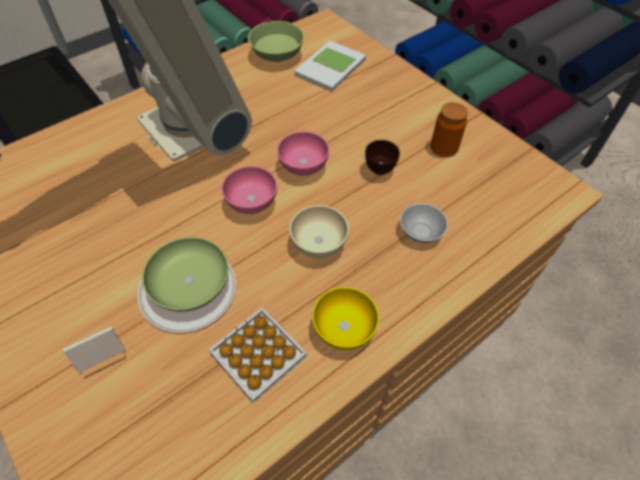

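The top view shows the cream cover at (318,239), the brown one at (210,260) and the large green cover on its tray at (427,283). The scene view shows the same three at (319,232), (382,158) and (187,275). Next I fit the rims.

```bash
cat > h.py <<'E'
import numpy as np,cv2
from scipy.optimize import least_squares
def proj(c,X):
    p=(np.atleast_2d(X)@c["R"].T+c["t"])@c["K"].T
    return p[:,:2]/p[:,2:]
def back(c,uv,z):
    d=c["R"].T@np.linalg.solve(c["K"],[*uv,1.]);o=-c["R"].T@c["t"]
    return o+d*(z-o[2])/d[2]
def circ(x,y,z,r,n=120):
    a=np.linspace(0,2*np.pi,n);return np.c_[x+r*np.cos(a),y+r*np.sin(a),0*a+z]
E
python3 - <<'E'
from h import *;import pickle
d=pickle.load(open("c0.pkl","rb"));c=d["top"];s=d["scene"]
items={"large":((427,283),(187,275),67,98,28),"medium":((318,239),(319,232),71,72,22),"small":((210,260),(382,158),76,48,22)}
out={n:d[n]["color"][:,:,::-1].copy() for n in d}
for n,(ut,us,z,r,zf) in items.items():
    p=back(c,ut,z);print(n,p.round(1))
    for k in d: 
        for q in proj(d[k],circ(p[0],p[1],z,r)): 
            pass
    # screw-head: brightest blob near the centre in each view
    x,y=p[:2]
    for k in d:
        cen=proj(d[k],[x,y,zf])[0];print(k,"pred floor centre",cen.round(1),"rim box",proj(d[k],circ(x,y,z,r)).min(0).round(1),proj(d[k],circ(x,y,z,r)).max(0).round(1))
rows=[]
for k in ("top","scene"):
    r=[]
    for n in items:
        u,v=items[n][0 if k=="top" else 1]; r.append(cv2.resize(d[k]["color"][v-45:v+45,u-45:u+45,::-1],(266,266),interpolation=cv2.INTER_CUBIC))
    rows.append(np.hstack(r))
cv2.imwrite("pics/crop.png",np.vstack(rows))
E
```

```text
large [ 502.1 -286.7   67. ]
scene pred floor centre [185.5 279.1] rim box [138.1 235.5] [225.2 308.6]
top pred floor centre [424.6 284.8] rim box [392.  248.6] [462.1 318.3]
medium [595.1  29.3  71. ]
scene pred floor centre [316.  238.4] rim box [286.3 203.6] [345.8 251.1]
top pred floor centre [318.1 242.5] rim box [292.6 214.4] [343.4 264.1]
small [503.4 323.6  76. ]
scene pred floor centre [378.3 164.7] rim box [362.6 138.4] [398.1 163.6]
top pred floor centre [213.5 263.2] rim box [192.8 243.2] [227.2 277. ]
```

View pics/crop.png

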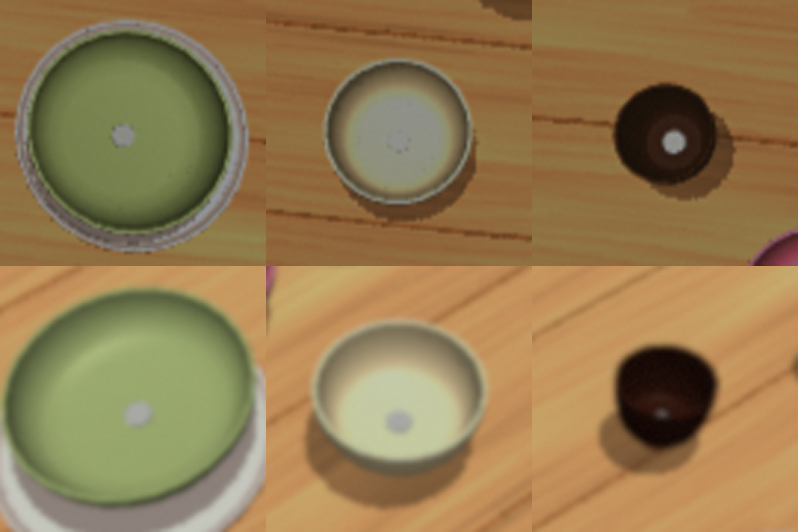

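The crops give rim and screw centres in both views. I solve for each cover per camera and jointly.

```bash
python3 - <<'E'
from h import *;import pickle
d=pickle.load(open("c0.pkl","rb"))
f=1/2.956
# per item: z rim, z floor, top rim, top screw, scene rim, scene screw
I={"large":(67,28,(425.8,282.1),(423.4,283.8),(185.4,273.9),(188.5,279.9)),
"medium":(71,22,(317.4,238.4),(317.8,241.2),(316.3,None),(318.8,239.2)),
"small":(76,22,(209.6,260.0),(212.8,262.8),None,(380.8,162.5))}
for n,(zr,zf,a,b,e,g) in I.items():
    print(n,"top rim",back(d["top"],a,zr)[:2].round(1),"top screw",back(d["top"],b,zf)[:2].round(1),"scene screw",back(d["scene"],g,zf)[:2].round(1), "scene rim",back(d["scene"],e,zr)[:2].round(1) if n=="large" else "")
    # free-z intersection of the two screw rays
    r=least_squares(lambda X:np.r_[proj(d["top"],X)[0]-b,proj(d["scene"],X)[0]-g],[500,0,20]);print("  screw tri",r.x.round(1),r.fun.round(1))
E
```

```text
large top rim [ 504.3 -283.2] top screw [ 504.7 -283.2] scene screw [ 508.4 -282.2] scene rim [ 515.6 -285.5]
  screw tri [ 505.7 -282.5   24.5] [-0.4 -0.2 -0.4  0.1]
medium top rim [596.7  31.2] top screw [598.9  30.6] scene screw [601.4  33.3] scene rim 
  screw tri [600.2  32.4  20.9] [-0.6 -0.4 -0.6  0.1]
small top rim [503.2 324.7] top screw [504.4 325.8] scene screw [501.3 334.9] scene rim 
  screw tri [505.  326.8  29.3] [-0.8 -0.7 -1.   0.2]
```

```bash
python3 -m inch '[[4,4,4.1,0,0,0,0],[4,4,4.1,0,0,0,0],[4,4,4.1,0,0,0,0],[4,4,4.1,0,0,0,0],[4,4,4.1,0,0,0,0],[4,4,4.1,0,0,0,0],[4,4,4.1,0,0,0,0],[4,4,4.1,0,0,0,0],[4,4,4.1,0,0,0,0],[4,4,4.1,0,0,0,0],[4,4,4.1,0,0,0,0],[4,4,4.1,0,0,0,0]]' 40
python3 -m inch '[[4,0.4,0.3,0,0,0,0],[4,0,0,0,0,0,0]]'
python3 - <<'E'
from h import *;from plant import ctrl,vision;import pickle
s=ctrl.state();print(s["qpos"].round(2),s["position"].round(1),s["tcp_rot"].round(3))
c=vision.camera("wrist");pickle.dump(c,open("c1.pkl","wb"));cv2.imwrite("pics/w1.png",c["color"][:,:,::-1])
for x,y in((598.5,31.5),):
  print(proj(c,[x,y,22]).round(1));q=proj(c,circ(x,y,71,72));print(q.min(0).round(),q.max(0).round())
E
```

```text
t: 1.6
position: [607.4, -41.6, 216.5]
tcp_rot: [-0.0, 0.993, 0.116, -0.0]
wrist_force: [-0.0, -0.8, 0.2]
gripper_width: 39.9
finger_force: 0.0
t: 1.85
position: [610.1, -40.1, 216.1]
tcp_rot: [-0.0, 0.993, 0.116, -0.001]
wrist_force: [0.1, -0.3, 0.6]
gripper_width: 39.7
finger_force: 0.0
[-0.2   0.37  0.18  1.38 -0.    2.71] [610.1 -40.1 216.1] [-0.     0.993  0.116 -0.001]
[[249.2 207.8]]
[157. 135.] [320. 293.]
```

View pics/w1.png

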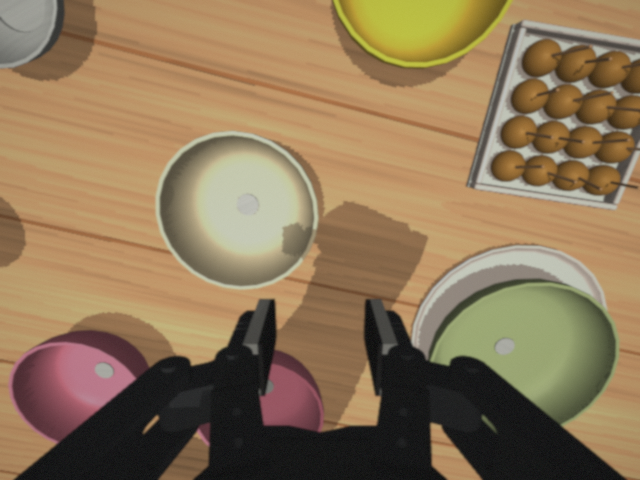

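Wrist view: the medium screw is at (248,204), its rim spans x 156–318 and y 132–289, and the large screw is at (505,346).

```bash
python3 - <<'E'
from h import *;import pickle
c=pickle.load(open("c1.pkl","rb"))
print(back(c,(248,204),22),back(c,(505,346),28))
r=least_squares(lambda p:np.r_[(q:=proj(c,circ(*p,71,72))).min(0)-(156.5,132.5),q.max(0)-(318,289)],[598,31]);print(r.x,r.fun)
E
```

```text
[602.06500228  33.36395992  22.        ] [ 508.00831262 -283.26805719   28.        ]
[601.02995097  32.82227002] [-0.87732078 -0.93535141  0.88687178  1.41295212]
```

```bash
python3 -m inch '[[4,0.7,0.5,-4,0,0,0],[4,0,0,-4,0,0,0],[4,0,0,-3,0,0,0],[4,0,0,-2.5,0,0,0],[4,0,0,-1.5,0,0,0],[4,0,0,-0.9,0,0,0],[4,0,0,0,0,0,0]]' 40
python3 -m inch '[[0,0,0,0,0,0,0],[0,0,0,0,0,0,0],[0,0,0,0,0,0,0],[0,0,0,0,0,0,0],[0,0,0,0,0,0,0],[0,0,0,0,0,0,0]]' 40
```

```text
t: 2.78
position: [617.2, -35.7, 57.9]
tcp_rot: [0.0, 0.993, 0.115, -0.0]
wrist_force: [-0.0, 0.5, 1.1]
gripper_width: 39.9
finger_force: 0.0
t: 3.52
position: [617.3, -35.3, 57.8]
tcp_rot: [-0.0, 0.993, 0.116, -0.0]
wrist_force: [0.7, -0.2, 0.4]
gripper_width: 0.2
finger_force: 0.0
```

```bash
python3 - <<'E'
from h import *;from plant import ctrl,vision
c=vision.camera("scene")["color"];w=vision.camera("wrist")["color"]
a=cv2.resize(c[150:300,220:420,::-1],(533,400),interpolation=cv2.INTER_CUBIC)
cv2.imwrite("pics/g1.png",np.hstack([a,cv2.resize(w[120:,100:340,::-1],(266,400))]))
E
```

```text
(no output)
```

View pics/g1.png

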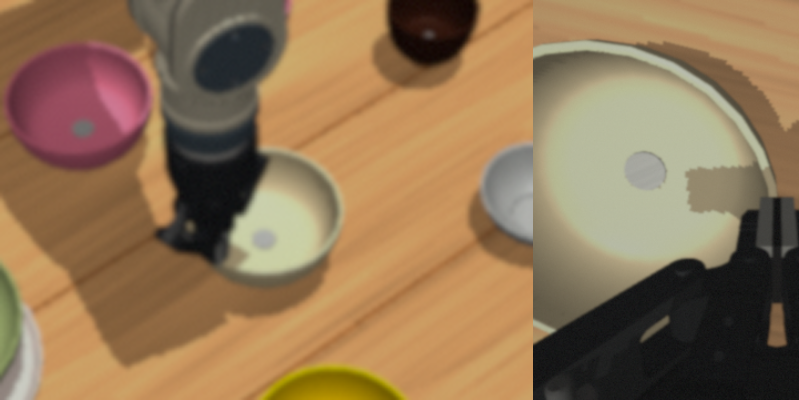

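The scene crop shows the gripper at the cream rim. In the wrist crop the screw is at about full-frame (202,274), and the fingers are shut at the rim. I check where the cover is now.

```bash
python3 - <<'E'
from h import *;from plant import ctrl,vision
c=vision.camera("wrist")
print(back(c,(202,274),22))
p=ctrl.state();print(p["position"],p["gripper_width"],p["finger_force"])
for dz in(0,8,-11):print(dz,proj(c,p["position"]-[0,0,dz]))
for R in((601,32.5),back(c,(202,274),22)[:2]):
  print(proj(c,circ(R[0],R[1],71,70,360)[270:300:4]).round().tolist())
im=c["color"][200:440,230:470,::-1]
cv2.imwrite("pics/g2.png",cv2.resize(im,(590,590),interpolation=cv2.INTER_CUBIC))
E
```

```text
[601.35374294  33.61175575  22.        ]
[617.31979897 -35.27468974  57.73871744] 0.14760072011487468 0.0
0 [[320.21338248 302.8497311 ]]
8 [[320.19133133 295.59707724]]
-11 [[320.24699281 313.90420881]]
[[317.0, 345.0], [319.0, 336.0], [320.0, 327.0], [321.0, 318.0], [321.0, 309.0], [320.0, 299.0], [318.0, 290.0], [315.0, 280.0]]
[[315.0, 344.0], [317.0, 335.0], [318.0, 326.0], [319.0, 317.0], [318.0, 308.0], [317.0, 298.0], [316.0, 289.0], [313.0, 279.0]]
```

View pics/g2.png

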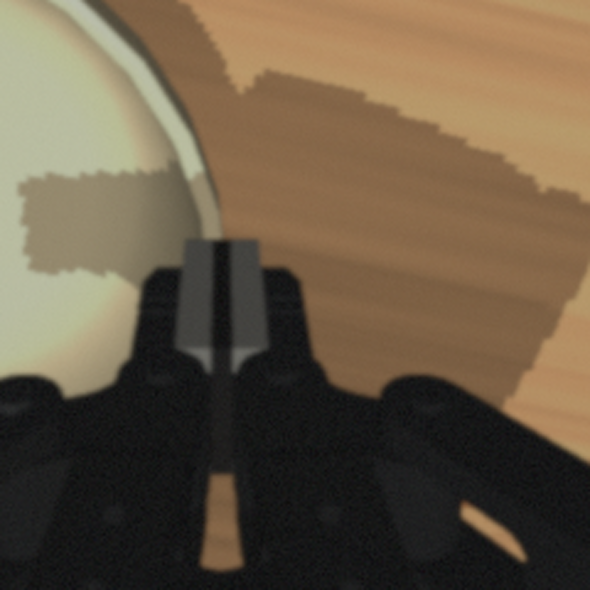

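```bash
python3 -m inch '[[0,0,0,0.4,0,0,0],[0,0,0,0.4,0,0,0],[0,0,0,0.4,0,0,0],[0,0,0,0,0,0,0]]' 40
python3 - <<'E'
from h import *;from plant import ctrl,vision
c=vision.camera("wrist")
im=c["color"][200:440,150:470,::-1]
cv2.imwrite("pics/g3.png",cv2.resize(im,(786,590),interpolation=cv2.INTER_CUBIC))
E
```

```text
t: 4.18
position: [617.6, -35.3, 70.3]
tcp_rot: [0.0, 0.993, 0.116, 0.0]
wrist_force: [-0.3, 0.0, -1.2]
gripper_width: 0.1
finger_force: 0.0
```

View pics/g3.png

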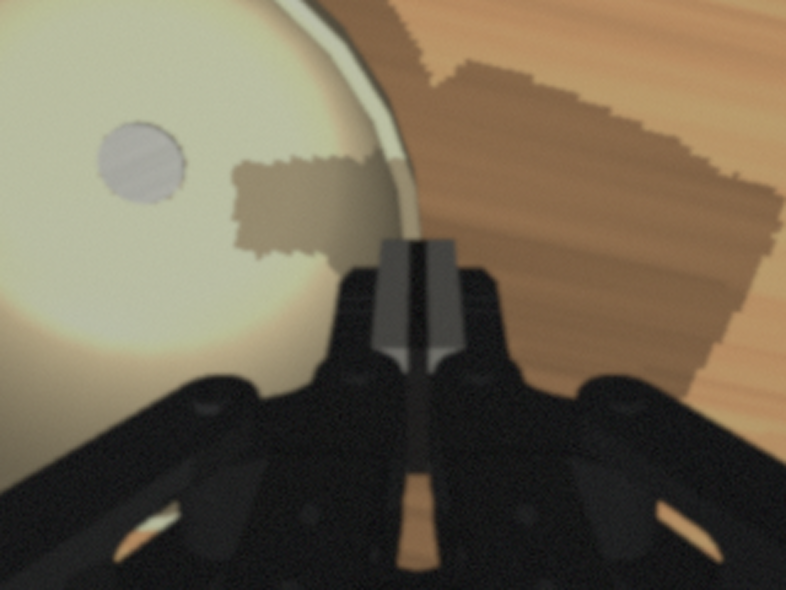

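The rim still meets the fingertips at about (410,237) in the crop, and the screw is at about full-frame (208,266). I check numerically whether the cover rose.

```bash
python3 - <<'E'
from h import *;from plant import ctrl,vision
c=vision.camera("wrist");W=[ctrl.state()["wrist_force"].round(1).tolist()]
print(W,ctrl.state()["torque"].round(3))
for x in((601.3,33.6,22),(601.3,33.6,34.5)):print(proj(c,x).round(1))
for z in(71,83.5):print(proj(c,circ(601.2,33,z,72,361)[285:345:10]).round(0).tolist())
print("K",c["K"][0,0],"cam",(-c["R"].T@c["t"]).round(1))
g=c["color"];m=((g.max(2).astype(int)-g.min(2)<16)&(g.min(2)>140)).astype(np.uint8)
n,l,st,ce=cv2.connectedComponentsWithStats(m);print([(st[i].tolist(),ce[i].round(1).tolist()) for i in range(1,n) if st[i,4]>100])
E
```

```text
[[1.3, 0.1, -0.2]] [-0.008 -0.075  0.006]
[[208.1 266.6]]
[[201.8 274.4]]
[[324.0, 300.0], [321.0, 277.0], [313.0, 254.0], [301.0, 231.0], [284.0, 210.0], [263.0, 191.0]]
[[324.0, 313.0], [321.0, 288.0], [313.0, 264.0], [300.0, 239.0], [281.0, 217.0], [259.0, 197.0]]
K 351.2030862152761 cam [698.9 -15.7 228.1]
[([583, 88, 57, 150, 1313], [614.2, 177.8]), ([580, 236, 60, 13, 246], [610.5, 242.0]), ([190, 250, 35, 33, 868], [206.8, 266.1]), ([486, 323, 154, 77, 2585], [569.8, 352.0])]
```

The cover hasn't moved: the screw is where it should be for a cover still on the table. The fingers shut just above the rim, so the true tips are higher than I assumed. I retry about 13 mm deeper.

```bash
python3 -m inch '[[4,0,0,1,0,0,0],[4,0,0,0,0,0,0],[4,0,0,0,0,0,0],[4,0,0,0,0,0,0],[4,0,0,0,0,0,0]]' 40
python3 -m inch '[[4,0,0,-1.5,0,0,0],[4,0,0,-1.2,0,0,0],[4,0,0,-0.8,0,0,0],[4,0,0,0,0,0,0]]' 40
python3 -m inch '[[0,0,0,0,0,0,0],[0,0,0,0,0,0,0],[0,0,0,0,0,0,0],[0,0,0,0,0,0,0],[0,0,0,0,0,0,0],[0,0,0,0,0,0,0]]' 40
```

```text
t: 4.9
position: [617.3, -35.3, 79.6]
tcp_rot: [-0.0, 0.993, 0.116, -0.0]
wrist_force: [0.0, -0.6, -0.7]
gripper_width: 40.1
finger_force: 0.0
t: 5.4
position: [616.8, -35.2, 43.7]
tcp_rot: [-0.0, 0.993, 0.116, -0.001]
wrist_force: [0.9, 0.1, 0.0]
gripper_width: 40.2
finger_force: 0.0
t: 6.15
position: [617.9, -35.4, 45.3]
tcp_rot: [0.0, 0.993, 0.116, 0.001]
wrist_force: [1.8, 0.6, 6.0]
gripper_width: 3.7
finger_force: 39.7
```

Gripped: 3.7 mm opening at 39.7 N. Now the lift.

```bash
python3 -m inch '[[0,0,0,0,0,0,0],[0,0,0,0.5,0,0,0],[0,0,0,0.7,0,0,0],[0,0,0,0,0,0,0],[0,0,0,0,0,0,0]]' 70
python3 - <<'E'
from h import *;from plant import ctrl,vision
import pickle
for n in("wrist","scene"):
  c=vision.camera(n);pickle.dump(c,open(n+"g.pkl","wb"));g=c["color"]
  if n=="wrist":
    print("pred screw if rose 12:",proj(c,[601.3,33.6,34]),"if not",proj(c,[601.3,33.6,22]))
    m=((g.max(2).astype(int)-g.min(2)<16)&(g.min(2)>140)).astype(np.uint8)
    k,l,st,ce=cv2.connectedComponentsWithStats(m);print([(st[i].tolist(),ce[i].round(1).tolist()) for i in range(1,k) if st[i,4]>300])
s=ctrl.state();print(s["wrist_force"],s["torque"])
E
```

```text
t: 6.78
position: [617.6, -35.9, 57.0]
tcp_rot: [0.001, 0.993, 0.115, 0.0]
wrist_force: [0.8, -2.0, 3.6]
gripper_width: 1.5
finger_force: 68.3
pred screw if rose 12: [[193.52943161 283.32007146]] if not [[200.35547841 274.82759589]]
[([598, 136, 42, 105, 888], [620.9, 201.4]), ([197, 270, 35, 34, 897], [214.5, 286.8]), ([498, 334, 142, 73, 2410], [575.5, 363.4])]
[ 0.80983877 -3.95615451  4.45708711] [-0.49252898  0.00097345  0.03264698]
```

```bash
python3 - <<'E'
from h import *;import pickle
w=pickle.load(open("wristg.pkl","rb"))["color"];s=pickle.load(open("sceneg.pkl","rb"))["color"]
cv2.imwrite("pics/g4.png",np.hstack([cv2.resize(w[180:420,100:360,::-1],(433,400)),cv2.resize(s[180:300,260:370,::-1],(367,400),interpolation=cv2.INTER_CUBIC)]))
E
```

```text
(no output)
```

View pics/g4.png

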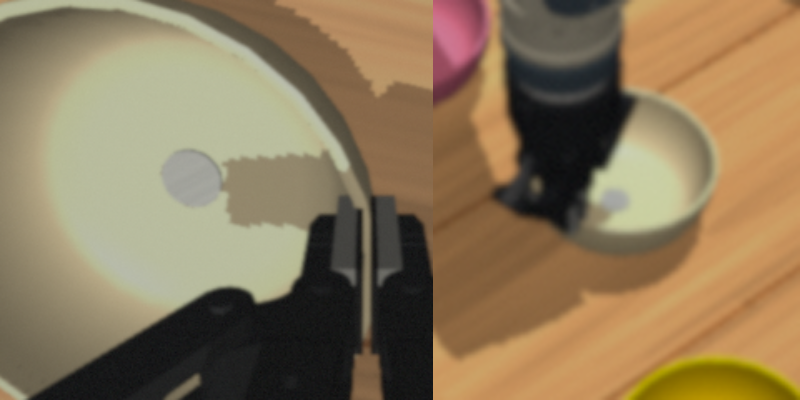

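The wrist crop (left) shows the wall between the pads near (366,200–345), with its outer face visible below the rim. The cover is tilted and only the tips hold it. I set it down, let go and regrip deeper, watching the force.

```bash
python3 -m inch '[[0,0,0,-0.4,0,0,0],[0,0,0,-0.4,0,0,0],[0,0,0,-0.4,0,0,0],[0,0,0,0,0,0,0],[1,0,0,0,0,0,0],[3.6,0,0,0,0,0,0],[3.6,0,0,0,0,0,0],[3.6,0,0,0,0,0,0]]' 40
python3 -m inch '[[3.6,0,0,-0.4,0,0,0],[3.6,0,0,0,0,0,0]]' 40
python3 -m inch '[[3.6,0,0,-0.4,0,0,0],[3.6,0,0,0,0,0,0]]' 40
python3 -m inch '[[3.6,0,0,-0.4,0,0,0],[3.6,0,0,0,0,0,0]]' 40
python3 - <<'E'
from h import *;from plant import ctrl,vision
c=vision.camera("wrist");g=c["color"]
m=((g.max(2).astype(int)-g.min(2)<16)&(g.min(2)>140)).astype(np.uint8)
k,l,st,ce=cv2.connectedComponentsWithStats(m)
for i in range(1,k):
  if st[i,4]>300 and ce[i,0]<400:print(back(c,ce[i],22),ce[i],st[i])
cv2.imwrite("pics/g5.png",cv2.resize(g[180:420,60:400,::-1],(793,560),interpolation=cv2.INTER_CUBIC))
E
```

```text
t: 7.88
position: [617.2, -35.1, 44.5]
tcp_rot: [-0.0, 0.993, 0.116, -0.0]
wrist_force: [-0.4, -0.2, 0.4]
gripper_width: 35.7
finger_force: 0.0
t: 8.12
position: [617.1, -35.2, 40.3]
tcp_rot: [-0.0, 0.993, 0.116, -0.0]
wrist_force: [-0.4, -0.7, -0.3]
gripper_width: 35.9
finger_force: 0.0
t: 8.38
position: [617.1, -35.3, 36.4]
tcp_rot: [-0.0, 0.993, 0.116, -0.0]
wrist_force: [-0.3, -0.2, -0.2]
gripper_width: 35.8
finger_force: 0.0
t: 8.62
position: [617.1, -35.2, 32.4]
tcp_rot: [-0.0, 0.993, 0.116, -0.0]
wrist_force: [-0.7, -0.1, 0.3]
gripper_width: 35.8
finger_force: 0.0
[596.30893033  28.44665943  22.        ] [195.50605536 302.94204152] [ 176  285   40   37 1156]
```

View pics/g5.png

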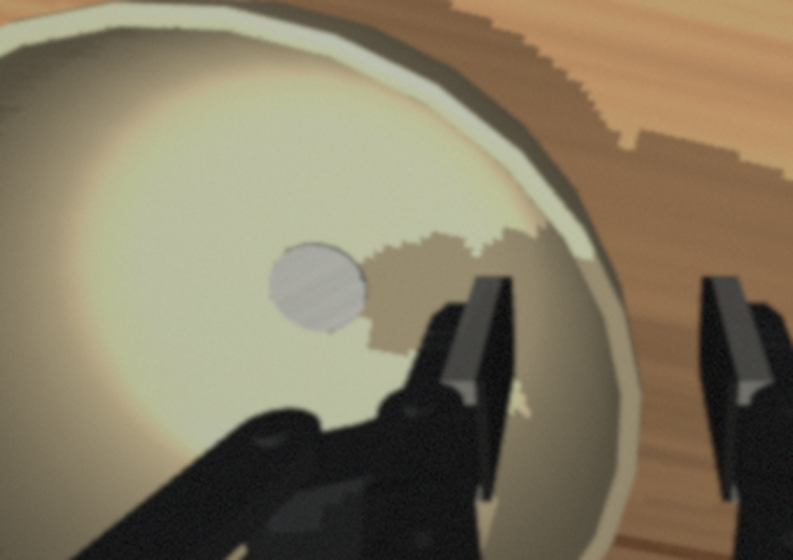

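The wrist view shows the fingers straddling the wall. The cover's screw is at crop (318,287), so it has shifted about 5 mm to centre (596,28). I recentre and close.

```bash
python3 -m inch '[[3.6,-0.5,-0.4,0,0,0,0],[3.6,0,0,0,0,0,0],[0,0,0,0,0,0,0],[0,0,0,0,0,0,0],[0,0,0,0,0,0,0],[0,0,0,0,0,0,0],[0,0,0,0,0,0,0],[0,0,0,0,0,0,0]]' 40
cat > scr.py <<'E'
from h import *;from plant import ctrl,vision
import sys,pickle
def screw(zf,x0=0,x1=640,y0=0,y1=480,name="wrist"):
    c=vision.camera(name);g=c["color"];pickle.dump(c,open("last.pkl","wb"))
    m=((g.max(2).astype(int)-g.min(2)<16)&(g.min(2)>140)).astype(np.uint8)
    k,l,st,ce=cv2.connectedComponentsWithStats(m)
    for i in range(1,k):
        if 250<st[i,4]<2500 and x0<ce[i,0]<x1: print(back(c,ce[i],zf).round(1),ce[i].round(1),st[i].tolist())
    s=ctrl.state();print(s["position"].round(1),s["wrist_force"].round(1),s["torque"].round(2),round(s["gripper_width"],1))
screw(float(sys.argv[1]),0,400)
E
python3 scr.py 22
python3 -m inch '[[0,0,0,0.3,0,0,0],[0,0,0,0.4,0,0,0],[0,0,0,0.3,0,0,0],[0,0,0,0,0,0,0],[0,0,0,0,0,0,0]]'
python3 scr.py 32
```

```text
t: 9.68
position: [612.7, -38.8, 33.7]
tcp_rot: [-0.0, 0.993, 0.116, 0.001]
wrist_force: [-1.2, 0.7, 8.5]
gripper_width: 5.9
finger_force: 39.0
[596.8  26.9  22. ] [193.6 293.1] [174, 275, 41, 37, 1175]
[612.8 -38.8  33.7] [-0.4  1.5  8.2] [0.92 0.53 0.02] 5.7
t: 10.35
position: [612.6, -39.4, 43.0]
tcp_rot: [0.0, 0.993, 0.116, 0.0]
wrist_force: [-0.3, 2.1, 5.6]
gripper_width: 3.4
finger_force: 42.4
[602.1  20.3  32. ] [205.8 287. ] [188, 270, 37, 35, 1033]
[612.6 -39.4  43. ] [-0.8  1.8  5.4] [1.2  0.33 0.  ] 3.6
```

```bash
python3 - <<'E'
from h import *;import pickle
c=pickle.load(open("last.pkl","rb"))
print(c["R"].round(3)); tcp=np.array([612.6,-39.4,43.0])
def pt(u,v,D): return c["R"].T@(np.linalg.solve(c["K"],[u,v,1])*D-c["t"])-tcp
f=c["K"][0,0]
for D in(150,154,158):print("tip",D,pt(320.3,298.8,D).round(1))
for D in(115,119,123):print("pad upper",D,pt(320.3,394,D).round(1))
E
```

```text
[[ 0.23  -0.973  0.001]
 [-0.923 -0.218  0.317]
 [-0.308 -0.073 -0.948]]
tip 150 [13.8  3.3 23.2]
tip 154 [12.   2.9 19.6]
tip 158 [10.2  2.4 16. ]
pad upper 115 [ 0.8  0.3 64.6]
pad upper 119 [-2.  -0.4 61.3]
pad upper 123 [-4.8 -1.  58. ]
```

The wrist-view geometry puts the true fingertips about 12–17 mm above the reported TCP, and the wall leans relative to vertical pads, so the cover rolls when pinched. I lift a little more, then triangulate the screw from two cameras to get the tilt.

```bash
python3 -m inch '[[0,0,0,0.5,0,0,0],[0,0,0,0.7,0,0,0],[0,0,0,0.8,0,0,0],[0,0,0,0,0,0,0],[0,0,0,0,0,0,0]]' 50
cat > tri.py <<'E'
from h import *;from plant import ctrl,vision
import sys,pickle
X0=np.array([float(v) for v in sys.argv[1:4]]);w=int(sys.argv[4]) if len(sys.argv)>4 else 40
t=np.array([.973,.230,0]);obs=[]
for n in("wrist","scene","top"):
    c=vision.camera(n);pickle.dump(c,open("l_%s.pkl"%n,"wb"));g=c["color"].astype(int);u,v=proj(c,X0)[0]
    sat=g.max(2)-g.min(2);R=w if n=="wrist" else 14
    m=((sat<(18 if n!="scene" else 35))&(g.min(2)>(135 if n!="scene" else 110))).astype(np.uint8)
    k,l,st,ce=cv2.connectedComponentsWithStats(m)
    best=[(np.hypot(*(ce[i]-(u,v))),ce[i],st[i]) for i in range(1,k) if st[i,4]>(250 if n=="wrist" else 8) and st[i,2]<60]
    best=[b for b in best if b[0]<R]
    if best:
        b=min(best,key=lambda b:b[0]);print(n,b[1].round(1),b[2].tolist(),"pred",(round(u,1),round(v,1)))
        if len(sys.argv)>5 and n in sys.argv[5]:continue
        obs.append((c,b[1],3 if n=="wrist" else 1))
r=least_squares(lambda X:np.concatenate([(proj(c,X)[0]-p)/s for c,p,s in obs]),X0);print("screw",r.x.round(1),r.fun.round(1))
s=ctrl.state();d=r.x-s["position"];rad=np.array([-.230,.973,0])
print("TCP",s["position"].round(1),"inward",round(d@rad,1),"tang",round(d@t,1),"down",round(d[2],1),s["wrist_force"].round(1),s["torque"].round(2),round(s["gripper_width"],1),s["finger_force"])
E
python3 tri.py 602 22 44
```

```text
t: 11.02
position: [612.2, -39.4, 62.6]
tcp_rot: [0.0, 0.993, 0.116, -0.0]
wrist_force: [0.7, 0.1, -2.1]
gripper_width: 2.7
finger_force: 48.8
wrist [212.1 284.1] [195, 266, 35, 37, 964] pred (np.float64(207.0), np.float64(279.9))
scene [312.7 237.1] [308, 234, 10, 8, 60] pred (np.float64(315.4), np.float64(236.4))
screw [591.7  22.2  28.9] [-0.   0.2  0.2  0.2]
TCP [612.2 -39.3  62.5] inward 64.5 tang -5.7 down -33.6 [-0.2  0.3 -2. ] [-0.12 -0.01  0.01] 2.9 48.81913113727933
```

The cover is now airborne (−2 N, −0.12 N·m), tilted, and has slid down in the pads: the leaning wall wedges out of vertical pads. I set it down again and regrip with the tool tilted to match the wall.

```bash
python3 -m inch '[[0,0,0,-0.3,0,0,0],[0,0,0,-0.3,0,0,0],[0,0,0,0,0,0,0]]'
python3 -m inch '[[0,0,0,-0.3,0,0,0],[0,0,0,-0.3,0,0,0],[0,0,0,0,0,0,0]]'
python3 -m inch '[[0,0,0,-0.3,0,0,0],[0,0,0,-0.3,0,0,0],[0,0,0,0,0,0,0]]'
```

```text
t: 11.55
position: [612.1, -39.2, 56.3]
tcp_rot: [-0.0, 0.993, 0.116, -0.0]
wrist_force: [0.7, 0.7, -1.9]
gripper_width: 3.3
finger_force: 48.8
t: 11.92
position: [612.2, -39.2, 50.4]
tcp_rot: [-0.0, 0.993, 0.116, -0.0]
wrist_force: [-0.1, 0.4, -1.2]
gripper_width: 3.0
finger_force: 48.8
t: 12.3
position: [613.3, -40.2, 46.2]
tcp_rot: [0.001, 0.993, 0.115, 0.001]
wrist_force: [-1.6, -4.7, 10.6]
gripper_width: 2.6
finger_force: 52.1
```

```bash
python3 -m inch '[[0.8,0,0,0.2,0,0,0],[3.6,0,0,0,0,0,0],[3.6,0,0,0,0,0,0],[3.6,0,0,0,0,0,0],[3.6,0,0,0,3,0.7,0],[3.6,0,0,0,3,0.7,0],[3.6,0,0,0,0,0,0]]' 40
python3 tri.py 599 28 22 60 scene
```

```text
t: 13.18
position: [612.5, -40.0, 46.4]
tcp_rot: [-0.053, 0.992, 0.115, -0.006]
wrist_force: [0.7, 0.2, 0.1]
gripper_width: 36.0
finger_force: 0.0
wrist [229.2 277. ] [211, 260, 37, 35, 1008] pred (np.float64(207.1), np.float64(273.3))
scene [311.2 240. ] [306, 225, 12, 23, 115] pred (np.float64(316.5), np.float64(239.6))
screw [598.3  15.8  18.2] [-0. -0.]
TCP [612.2 -39.1  46.7] inward 56.7 tang -0.9 down -28.5 [ 0.2 -0.8 -0.4] [-0.05 -0.04  0.01] 36.2 0.0
```

```bash
python3 -m inch '[[3.6,0.2,-0.9,0,0,0,0],[3.6,0,0,-0.6,0,0,0],[3.6,0,0,0,0,0,0]]' 40
python3 scr.py 22
```

```text
t: 13.7
position: [614.0, -48.2, 40.1]
tcp_rot: [-0.054, 0.992, 0.115, -0.007]
wrist_force: [1.0, -0.8, -0.3]
gripper_width: 35.8
finger_force: 0.0
[600.2  14.9  22. ] [210.8 280.2] [193, 263, 37, 35, 1003]
[614.1 -48.2  40.4] [-0.3  1.1 -0.7] [-0.09 -0.03  0.02] 36.0
```

```bash
python3 -m inch '[[0,0,0,0,0,0,0],[0,0,0,0,0,0,0],[0,0,0,0,0,0,0],[0,0,0,0,0,0,0],[0,0,0,0,0,0,0],[0,0,0,0,0,0,0]]' 40; python3 scr.py 22
```

```text
t: 14.5
position: [614.4, -48.3, 40.9]
tcp_rot: [-0.053, 0.992, 0.115, -0.006]
wrist_force: [0.3, -0.0, 5.3]
gripper_width: 3.2
finger_force: 40.4
[599.9  16.   22. ] [209.2 280.3] [191, 263, 38, 35, 1000]
[614.4 -48.3  40.9] [-0.5 -0.   5.5] [0.53 0.22 0.07] 3.5
```

```bash
python3 -m inch '[[0,0,0,0.2,0,0,0],[0,0,0,0.3,0,0,0],[0,0,0,0.5,0,0,0],[0,0,0,0,0,0,0],[0,0,0,0,0,0,0]]' 50; python3 scr.py 32
```

```text
t: 15.18
position: [614.3, -48.5, 50.6]
tcp_rot: [-0.053, 0.992, 0.115, -0.006]
wrist_force: [0.3, 0.2, -1.8]
gripper_width: 2.7
finger_force: 48.8
[603.4  11.4  32. ] [217.2 276.9] [200, 260, 36, 35, 934]
[614.2 -48.4  50.5] [ 0.   0.5 -1.7] [-0.23 -0.07 -0.  ] 2.4
```

The cover is off the table with little slip, sagging about 5° far-side-down. I level it by turning the tool a further 5° while rising.

```bash
python3 -m inch '[[0,0,0,0.5,2.5,0.6,0],[0,0,0,1,2.4,0.5,0],[0,0,0,1,0,0,0],[0,0,0,0.5,0,0,0],[0,0,0,0,0,0,0]]' 60; python3 scr.py 62; python3 tri.py 600 14 60 80
```

```text
t: 15.85
position: [614.5, -48.1, 81.2]
tcp_rot: [-0.096, 0.989, 0.115, -0.01]
wrist_force: [-0.6, 0.0, -2.6]
gripper_width: 2.2
finger_force: 61.1
[599.8  15.7  62. ] [217.3 276.8] [200, 260, 36, 35, 938]
[614.3 -48.   80.9] [ 0.  -0.9 -1.9] [-0.35 -0.1  -0.01] 2.0
wrist [217.4 276.8] [200, 260, 36, 35, 962] pred (np.float64(221.5), np.float64(275.9))
scene [312.1 232.9] [307, 228, 11, 10, 86] pred (np.float64(312.3), np.float64(233.7))
top [327.8 228.3] [326, 227, 5, 5, 11] pred (np.float64(323.5), np.float64(238.7))
screw [620.7   0.7  97.4] [-0.  -0.   1.2 -0.3  1.3  0.9]
TCP [614.1 -48.   80.5] inward 45.9 tang 17.6 down 16.8 [-0.2  0.6 -1.6] [-0.36 -0.15  0.02] 2.2 61.10223057679832
```

The grip is now rigid: the screw pixel doesn't change with the lift. The screw is at about (600,16,62), which matches a level cover. I carry it over to the large cover.

```bash
python3 -m inch '[[0,0,0,1,0,0,0],[0,0,0,2,0,0,0],[0,0,0,2,0,0,0],[0,0,0,2,0,0,0],[0,0,0,1,0,0,0],[0,-0.3,-1,0,0,0,0],[0,-0.6,-2,0,0,0,0],[0,-0.9,-3,0,0,0,0],[0,-1,-3,0,0,0,0],[0,-1,-3,0,0,0,0],[0,-1,-3,0,0,0,0],[0,-1,-3,0,0,0,0]]' 60
python3 -m inch '[[0,-1,-3,0,0,0,0],[0,-1,-3,0,0,0,0],[0,-0.8,-2.9,0,0,0,0],[0,-0.5,-2,0,0,0,0],[0,-0.3,-1,0,0,0,0],[0,0,0,0,0,0,0],[0,0,0,0,0,0,0]]' 60; python3 scr.py 142;python3 tri.py 507 -283 142 80 top
```

```text
t: 17.55
position: [554.9, -230.5, 159.9]
tcp_rot: [-0.097, 0.989, 0.115, -0.011]
wrist_force: [0.5, -0.3, -0.7]
gripper_width: 2.1
finger_force: 61.1
t: 18.42
position: [520.6, -346.5, 160.8]
tcp_rot: [-0.097, 0.989, 0.116, -0.011]
wrist_force: [0.8, -0.5, -2.2]
gripper_width: 2.2
finger_force: 61.0
[ 653.2 -326.6  142. ] [355.3   3.5] [295, 0, 97, 12, 588]
[ 607.3 -335.1  142. ] [347.1 119.8] [226, 82, 196, 136, 696]
[ 506.2 -283.   142. ] [217.6 276.6] [200, 260, 36, 34, 937]
[ 520.6 -346.4  160.9] [-0.1  0.5 -2.3] [-0.32 -0.13  0.  ] 2.2
wrist [217.6 276.6] [200, 259, 36, 36, 962] pred (np.float64(218.0), np.float64(275.5))
scene [176.3 252. ] [171, 247, 12, 11, 105] pred (np.float64(177.4), np.float64(252.3))
screw [ 510.2 -285.7  149. ] [-0.1  0.1  0.   0.1]
TCP [ 520.7 -346.6  161. ] inward 61.6 tang 3.8 down -12.0 [ 0.8 -0.1 -1.8] [-0.35 -0.08  0.02] 1.9 61.04649117216468
```

```bash
python3 -m inch '[[0,0,0,-0.8,0,0,0],[0,0,0,-1.5,0,0,0],[0,0,0,-1.5,0,0,0],[0,0,0,-1.5,0,0,0],[0,0,0,-1.2,0,0,0],[0,0,0,-0.8,0,0,0],[0,0,0,-0.5,0,0,0],[0,0,0,0,0,0,0]]' 60
python3 -m inch '[[0,0,0,-0.3,0,0,0],[0,0,0,0,0,0,0]]' 
python3 -m inch '[[0,0,0,-0.3,0,0,0],[0,0,0,0,0,0,0]]' 
python3 scr.py 55
```

```text
t: 19.62
position: [520.3, -347.3, 82.7]
tcp_rot: [-0.097, 0.989, 0.115, -0.011]
wrist_force: [0.7, 0.2, -1.6]
gripper_width: 2.5
finger_force: 61.0
t: 19.88
position: [520.4, -347.3, 79.8]
tcp_rot: [-0.097, 0.989, 0.115, -0.011]
wrist_force: [-0.3, 0.8, -1.7]
gripper_width: 1.8
finger_force: 61.0
t: 20.12
position: [520.3, -347.2, 76.6]
tcp_rot: [-0.097, 0.989, 0.115, -0.011]
wrist_force: [-0.2, 0.5, -2.0]
gripper_width: 2.3
finger_force: 61.0
[ 607.6 -330.    55. ] [336.4 115.5] [178, 64, 253, 176, 1155]
[ 504.3 -282.5   55. ] [217.5 276.6] [200, 260, 36, 34, 935]
[ 520.3 -347.2   76.7] [ 0.4  0.7 -1. ] [-0.33 -0.03 -0.02] 2.0
```

```bash
python3 -m inch '[[0,0,0,-0.3,0,0,0],[0,0,0,0,0,0,0]]' |sed -n '2p;4p'
python3 -m inch '[[0,0,0,-0.2,0,0,0],[0,0,0,0,0,0,0]]' |sed -n '2p;4p'
python3 -m inch '[[0,0,0,-0.15,0,0,0],[0,0,0,0,0,0,0]]' |sed -n '2p;4p'
```

```text
position: [520.2, -347.2, 73.5]
wrist_force: [-0.1, -0.0, -1.6]
position: [520.3, -347.2, 71.6]
wrist_force: [-0.1, 0.3, -2.2]
position: [520.3, -347.2, 70.2]
wrist_force: [-0.6, -0.0, -1.9]
```

```bash
python3 -m inch '[[0,0,0,-0.15,0,0,0],[0,0,0,0,0,0,0]]' |sed -n '2p;4p'
```

```text
position: [520.3, -347.2, 68.6]
wrist_force: [-1.1, 0.6, -2.3]
```

```bash
for i in 1; do :; done; python3 -m inch '[[0,0,0,-0.15,0,0,0],[0,0,0,0,0,0,0]]' |sed -n '2p;4p'; python3 scr.py 48; python3 tri.py 505 -283 48 80 top
```

```text
position: [520.6, -347.7, 67.8]
wrist_force: [-0.0, -1.6, 3.6]
[ 608.2 -328.6   48. ] [332.  113.9] [169, 61, 262, 180, 1253]
[ 505.1 -283.2   48. ] [216.5 277.2] [199, 260, 36, 35, 947]
[ 520.6 -347.8   67.8] [-0.6 -1.8  4.4] [-0.48  0.02  0.01] 1.8
wrist [216.5 277.2] [199, 260, 36, 35, 971] pred (np.float64(216.2), np.float64(277.3))
scene [184.4 274.8] [179, 270, 12, 11, 101] pred (np.float64(185.8), np.float64(274.6))
screw [ 510.8 -287.4   58. ] [-0.1  0.1  0.1  0.2]
TCP [ 520.6 -347.7   67.8] inward 61.0 tang 4.3 down -9.8 [ 0.1 -3.5  5.8] [-0.47  0.06  0.04] 2.3 62.304357279790565
```

Contact came at the expected height, so the cover is nearly level. I release gently and retreat along the tool axis.

```bash
python3 -m inch '[[0,0,0,0.05,0,0,0],[0,0,0,0,0,0,0],[0.6,0,0,0,0,0,0],[1.2,0,0,0,0,0,0],[1.8,0,0,0,0,0,0],[1.8,0,0,0,0,0,0]]' 20
python3 -m inch '[[1.8,0.05,-0.2,1,0,0,0],[1.8,0.1,-0.4,2,0,0,0],[1.8,0.15,-0.6,3,0,0,0],[1.8,0,0,4,0,0,0],[1.8,0,0,4,0,0,0],[1.8,0,0,0,0,0,0]]'
python3 scr.py 50; python3 - <<'E'
from h import *;import pickle
from plant import vision
c=vision.camera("wrist");pickle.dump(c,open("nest1.pkl","wb"));print(proj(c,[506,-283,50]))
h=cv2.cvtColor(c["color"],cv2.COLOR_RGB2HSV);m=cv2.inRange(h,(34,50,30),(60,255,255))
k,l,st,ce=cv2.connectedComponentsWithStats(m);print([st[i].tolist() for i in range(1,k) if st[i,4]>500])
cv2.imwrite("pics/n1.png",c["color"][:,:,::-1])
E
```

```text
t: 22.38
position: [520.3, -347.1, 67.6]
tcp_rot: [-0.097, 0.989, 0.115, -0.011]
wrist_force: [-0.1, 0.1, -0.4]
gripper_width: 17.8
finger_force: 0.0
t: 23.12
position: [524.2, -360.1, 211.8]
tcp_rot: [-0.094, 0.989, 0.115, -0.009]
wrist_force: [0.2, -0.2, 0.2]
gripper_width: 17.9
finger_force: 0.0
[ 678.7 -280.3   50. ] [306.9  16.2] [214, 0, 165, 33, 2126]
[ 604.2 -328.2   50. ] [341.2 126. ] [233, 91, 169, 122, 472]
[ 506.9 -284.3   50. ] [272.9 218.1] [263, 208, 21, 21, 357]
[ 523.8 -359.8  209.6] [-0.3 -1.  -0.9] [-0.15  0.01 -0.  ] 17.8
[[271.62559318 218.49724171]]
[[169, 107, 202, 204, 10851]]
```

The medium cover's screw is at (507,−284), centred in the large one. Now I go to the small cover, turning the tool 90° to keep joint 6 in range.

```bash
python3 -m inch '[[3.6,0.2,3,0,0,0,5],[3.6,0.2,5,0,0,0,8],[3.6,0.2,5,0,0,0,8],[3.6,0.2,5,0,0,0,8],[3.6,0.2,5,0,0,0,8],[3.6,0.2,5,0,0,0,8],[3.6,0.2,5,0,0,0,8],[3.6,0.2,5,0,0,0,8],[3.6,0.2,5,0,0,0,8],[3.6,0.2,5,0,0,0,8],[3.6,0.2,5,0,0,0,8],[3.6,0.2,5,0,0,0,5]]' 40
python3 -m inch '[[3.6,0.2,5,0,0,0,0],[3.6,0.2,4,0,0,0,0],[3.6,0,2.7,0,0,0,0],[3.6,0,0,0,0,0,0]]'
python3 - <<'E'
from h import *;import pickle
from plant import vision,ctrl
n=pickle.load(open("nest1.pkl","rb"))
r=least_squares(lambda p:np.r_[(q:=proj(n,circ(*p,67,98))).min(0)-(169,107),q.max(0)-(371,311)],[506,-283]);print("large",r.x,r.fun)
print(ctrl.state()["qpos"].round(2))
c=vision.camera("wrist");g=c["color"].astype(int);pickle.dump(c,open("sm.pkl","wb"))
print(proj(c,[506,327,22]));q=proj(c,circ(506,327,76,48));print(q.min(0),q.max(0))
m=((g.max(2)-g.min(2)<18)&(g.min(2)>120)).astype(np.uint8)
k,l,st,ce=cv2.connectedComponentsWithStats(m)
print([(st[i].tolist(),ce[i].round(1).tolist(),back(c,ce[i],22)[:2].round(1).tolist()) for i in range(1,k) if st[i,4]>150])
d=(g.max(2)<75).astype(np.uint8);k,l,st,ce=cv2.connectedComponentsWithStats(d);print([st[i].tolist() for i in range(1,k) if st[i,4]>1000])
E
```

```text
t: 24.72
position: [546.7, 222.4, 206.6]
tcp_rot: [-0.061, 0.616, 0.782, -0.077]
wrist_force: [1.4, 0.2, 0.4]
gripper_width: 35.9
finger_force: 0.0
t: 25.22
position: [550.5, 339.3, 205.9]
tcp_rot: [-0.062, 0.617, 0.781, -0.077]
wrist_force: [-0.7, -1.0, 1.4]
gripper_width: 35.8
finger_force: 0.0
large [ 508.91516016 -281.25406588] [-1.92110293 -2.19774196  1.23085741  3.59846905]
[0.41 0.58 0.49 1.67 0.03 1.74]
[[308.86136398 213.9253316 ]]
[243.02418762 172.32575016] [349.77047519 278.8473451 ]
[([300, 204, 22, 21, 369], [310.4, 213.8], [507.5, 327.5]), ([452, 288, 138, 110, 8736], [515.8, 338.5], [740.8, 261.2])]
[[378, 0, 98, 42, 2834], [247, 173, 106, 105, 8251], [16, 299, 608, 181, 48288]]
```

```bash
python3 -m inch '[[3.6,-0.2,-0.2,-3,0,0,0],[3.6,0,0,-4,0,0,0],[3.6,0,0,-3,0,0,0],[3.6,0,0,-3,0,0,0],[3.6,0,0,-1.5,0,0,0],[3.6,0,0,-1,0,0,0],[3.6,0,0,-0.6,0,0,0],[3.6,0,0,0,0,0,0]]' 40; python3 scr.py 22
```

```text
t: 26.28
position: [549.5, 335.7, 47.0]
tcp_rot: [-0.061, 0.618, 0.78, -0.076]
wrist_force: [-0.3, 0.7, -0.7]
gripper_width: 36.0
finger_force: 0.0
[507.1 328.1  22. ] [253.1 269.6] [236, 253, 36, 34, 913]
[549.6 335.8  47.3] [ 0.  -0.1  0.4] [ 0.02 -0.2  -0.02] 35.9
```

```bash
python3 -m inch '[[0,0,0,0,0,0,0],[0,0,0,0,0,0,0],[0,0,0,0,0,0,0],[0,0,0,0,0,0,0],[0,0,0,0,0,0,0],[0,0,0,0,0,0,0]]' 40; python3 scr.py 22
```

```text
t: 27.08
position: [549.4, 335.8, 46.8]
tcp_rot: [-0.061, 0.618, 0.78, -0.076]
wrist_force: [0.6, 0.8, -0.6]
gripper_width: 3.3
finger_force: 38.5
[507.4 325.2  22. ] [252.6 274.3] [235, 260, 36, 33, 757]
[549.4 335.8  46.8] [1.7 0.3 0.1] [ 0.14 -0.33 -0.02] 3.3
```

```bash
python3 -m inch '[[0,0,0,0.2,0,0,0],[0,0,0,0.3,0,0,0],[0,0,0,0.5,0,0,0],[0,0,0,0,0,0,0],[0,0,0,0,0,0,0]]' 50; python3 scr.py 32
python3 -m inch '[[0,0,0,0.5,0,0,0],[0,0,0,1,0,0,0],[0,0,0,1,0,0,0],[0,0,0,0.5,0,0,0],[0,0,0,0,0,0,0]]' 60; python3 scr.py 62;python3 - <<'E'
from h import *;import pickle
from plant import vision
c=vision.camera("scene");pickle.dump(c,open("l_scene.pkl","wb"));g=c["color"].astype(int)
for z in(56,62,68):print(z,proj(c,[507.5,327,z]).round(1))
u,v=proj(c,[507.5,327,62])[0].astype(int);s=g[v-9:v+10,u-9:u+10];print(s.sum(2)//3)
E
```

```text
t: 27.75
position: [549.3, 335.7, 56.8]
tcp_rot: [-0.061, 0.618, 0.78, -0.076]
wrist_force: [0.5, -0.0, -1.3]
gripper_width: 3.0
finger_force: 50.1
[507.4 324.4  32. ] [252.6 275.5] [235, 260, 36, 33, 821]
[549.3 335.7  56.7] [-0.1 -0.1 -1.3] [ 0.05 -0.26  0.  ] 2.8
t: 28.42
position: [549.6, 335.8, 87.4]
tcp_rot: [-0.061, 0.618, 0.78, -0.076]
wrist_force: [0.4, -0.0, -0.8]
gripper_width: 2.3
finger_force: 59.3
[507.9 323.7  62. ] [253.  276.5] [235, 261, 36, 33, 910]
[549.4 335.7  86.9] [ 0.1  0.4 -1.1] [ 0.04 -0.24  0.03] 2.3
56 [[381.5 156.3]]
62 [[381.8 154.7]]
68 [[382.  153.2]]
[[ 17  17  20  19  19  21  22  25  25  24  25  24  23  22  20  19  20  16
   16]
 [ 19  17  22  20  23  26  26  30  31  32  31  30  26  24  24  21  19  17
   16]
 [ 18  22  23  25  26  29  31  35  36  38  36  36  31  29  28  24  23  18
   17]
 [ 19  24  26  28  28  27  32  34  35  35  36  34  33  32  30  29  24  22
   20]
 [ 18  22  25  29  28  28  29  30  31  31  31  31  30  30  30  31  29  25
   22]
 [ 16  22  22  26  26  28  30  35  40  41  39  32  31  29  29  29  31  25
   27]
 [ 17  16  20  21  24  
[... 330 characters left out ...]
  24  35  46  57  59  54  38  24  14  19  15
   12]
 [  8  13  10   9   8  12  11  12  14  18  21  24  24  18  15  12  12  13
   14]
 [ 11   7  11   9  11  10  12  10  12  10  11  14  12   9  10  11  12  13
   11]
 [ 13  12   9  10   9   9  10  11  11   9  10  10  12  12   9  10  12  13
   10]
 [ 25  13   9   9  11  10  11  11  12  11  14  11  11  11  12  11  11   8
   12]
 [ 44  23  15  10  12  11  10   9  12  11   9  11  12  10  11  11   9   8
   12]
 [ 64  42  24  14  10   9   9  11  10  12  13  11  11   9  10  13  13  17
   24]
 [ 79  64  48  30  17  14  12  10   9   9  10  11  10  10  14  21  29  40
   55]
 [ 90  82  70  54  39  28  19  16  15  13  12  14  19  24  33  48  63  76
   92]]
```

The small cover is held and level (screw about z 62, as predicted). I lift it and carry it to the nest.

```bash
python3 -m inch '[[0,0,0,1,0,0,0],[0,0,0,2,0,0,0],[0,0,0,2.5,0,0,0],[0,0,0,2,0,0,0],[0,0,0,1,0,0,0],[0,0,-1,0,0,0,0],[0,0,-2,0,0,0,0],[0,0,-3,0,0,0,0],[0,0,-4,0,0,0,0],[0,0,-4,0,0,0,0],[0,0,-4,0,0,0,0],[0,0,-4,0,0,0,0]]' 60
python3 -m inch '[[0,0,-4,0,0,0,0],[0,0,-4,0,0,0,0],[0,0,-4,0,0,0,0],[0,0,-4,0,0,0,0],[0,0,-4,0,0,0,0],[0,0,-4,0,0,0,0],[0,0,-4,0,0,0,0],[0,0,-4,0,0,0,0],[0,0,-3,0,0,0,0],[0,0,-2,0,0,0,0],[0,-0.1,-1.8,0,0,0,0],[0,0,0,0,0,0,0]]' 60; python3 scr.py 147
```

```text
t: 30.02
position: [548.4, 113.1, 171.1]
tcp_rot: [-0.061, 0.618, 0.78, -0.077]
wrist_force: [1.1, -0.0, -1.3]
gripper_width: 2.2
finger_force: 59.3
t: 31.52
position: [548.0, -273.2, 171.4]
tcp_rot: [-0.061, 0.618, 0.78, -0.076]
wrist_force: [0.1, 0.8, -1.1]
gripper_width: 2.5
finger_force: 59.2
[ 565.8 -199.6  147. ] [394.4 158.4] [308, 101, 129, 159, 762]
[ 526.9 -248.1  147. ] [298.5 228.6] [286, 220, 22, 21, 263]
[ 506.7 -285.4  147. ] [253.3 277.5] [236, 262, 35, 32, 891]
[ 548.1 -272.3  171.6] [-0.1  0.9 -1.4] [ 0.02 -0.22 -0.01] 2.2
```

```bash
python3 - <<'E'
from h import *;import pickle
c=pickle.load(open("last.pkl","rb"));print(back(c,(298.5,228.6),50),-c["R"].T@c["t"])
for z in(99,):q=proj(c,circ(506.9,-284.3,z,72));print("med rim box",q.min(0),q.max(0))
h=cv2.cvtColor(c["color"],cv2.COLOR_RGB2HSV)
print(h[60:330:15,150:400:16].tolist()[0][:3])
cv2.imwrite("pics/s2.png",c["color"][60:420,60:500,::-1])
E
```

```text
[ 508.46391457 -281.67830127   50.        ] [ 561.04877889 -186.10021953  326.58238147]
med rim box [186.37779028 145.53514908] [380.32606689 337.22293031]
[[14, 128, 147], [15, 114, 181], [15, 117, 186]]
```

View pics/s2.png

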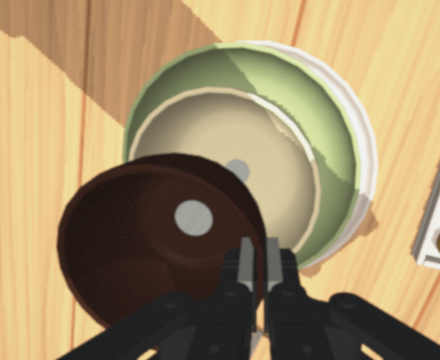

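This last picture shows the medium cover nested centrally in the green one on the tray. Its screw is at (237,170) and the small cover's at (194,217). The positions agree within about 3 mm, so I lower it.

```bash
python3 -m inch '[[0,0.05,0.15,-0.8,0,0,0],[0,0,0,-1.2,0,0,0],[0,0,0,-1.2,0,0,0],[0,0,0,-1.2,0,0,0],[0,0,0,-0.9,0,0,0],[0,0,0,-0.6,0,0,0],[0,0,0,-0.4,0,0,0],[0,0,0,0,0,0,0]]' 60
python3 -m inch '[[0,0,0,-0.3,0,0,0],[0,0,0,0,0,0,0]]' |sed -n '2p;4p'
python3 -m inch '[[0,0,0,-0.2,0,0,0],[0,0,0,0,0,0,0]]' |sed -n '2p;4p'; python3 scr.py 75
```

```text
t: 32.58
position: [548.8, -270.8, 108.7]
tcp_rot: [-0.061, 0.618, 0.78, -0.076]
wrist_force: [0.8, -0.7, -1.2]
gripper_width: 2.5
finger_force: 59.2
position: [548.8, -270.8, 105.8]
wrist_force: [0.6, 0.8, -1.2]
position: [548.8, -270.8, 103.7]
wrist_force: [-1.4, -0.5, -1.7]
[ 565.1 -200.5   75. ] [389.6 163.4] [276, 98, 170, 181, 1184]
[ 506.3 -285.3   75. ] [253.3 277.5] [236, 261, 35, 34, 909]
[ 548.8 -270.8  103.8] [-0.4  0.5 -1.3] [ 0.09 -0.33 -0.01] 2.9
```

```bash
python3 -m inch '[[0,0,0,-0.2,0,0,0],[0,0,0,0,0,0,0]]' |sed -n '2p;4p'
python3 -m inch '[[0,0,0,-0.15,0,0,0],[0,0,0,0,0,0,0]]' |sed -n '2p;4p'
python3 -m inch '[[0,0,0,-0.1,0,0,0],[0,0,0,0,0,0,0]]' |sed -n '2p;4p'
```

```text
position: [548.8, -270.7, 101.6]
wrist_force: [-0.2, -0.3, -1.3]
position: [548.8, -270.8, 100.1]
wrist_force: [-0.6, -1.4, -1.8]
position: [548.8, -270.7, 99.2]
wrist_force: [0.3, 0.1, -1.3]
```

```bash
python3 -m inch '[[0,0,0,-0.1,0,0,0],[0,0,0,0,0,0,0]]' |sed -n '2p;4p'; python3 scr.py 72
```

```text
position: [548.8, -270.8, 98.2]
wrist_force: [0.5, -0.4, -2.1]
[ 564.2 -200.1   72. ] [387.9 162.6] [274, 97, 173, 185, 1258]
[ 507.1 -284.    72. ] [253.3 277.5] [236, 261, 35, 34, 916]
[ 548.8 -270.7   98.2] [ 0.4  0.3 -1.2] [ 0.05 -0.28  0.02] 2.4
```

```bash
python3 -m inch '[[0,0,0,-0.1,0,0,0],[0,0,0,0,0,0,0]]' |sed -n '2p;4p'
```

```text
position: [548.8, -270.8, 97.2]
wrist_force: [0.1, 0.4, -0.8]
```

```bash
python3 -m inch '[[0,0,0,-0.1,0,0,0],[0,0,0,0,0,0,0]]' |sed -n '2p;4p'
```

```text
position: [549.1, -270.8, 96.6]
wrist_force: [1.1, 1.1, 1.6]
```

```bash
python3 scr.py 72
```

```text
[ 564.7 -200.    72. ] [388.2 162.7] [272, 97, 175, 183, 1252]
[ 507.7 -283.2   72. ] [252.9 277.5] [236, 261, 35, 34, 920]
[ 549.1 -270.8   96.6] [1.4 0.9 1.1] [ 0.16 -0.37 -0.04] 2.5
```

Contact is at the expected height. Release and retreat.

```bash
python3 -m inch '[[0,0,0,0.05,0,0,0],[0,0,0,0,0,0,0],[0.6,0,0,0,0,0,0],[1.2,0,0,0,0,0,0],[1.8,0,0,0,0,0,0],[1.8,0,0,0,0,0,0]]' 20
python3 -m inch '[[1.8,0.2,0.05,1,0,0,0],[1.8,0.4,0.1,2,0,0,0],[1.8,0.6,0.1,3,0,0,0],[1.8,0,0,4,0,0,0],[1.8,0,0,3,0,0,0],[1.8,0,0,0,0,0,0]]'
python3 -m inch '[[1.8,0,3,0,0,0,0],[1.8,0,4,0,0,0,0],[1.8,0,5,0,0,0,0],[1.8,0,5,0,0,0,0],[1.8,0,5,0,0,0,0],[1.8,0,4,0,0,0,0],[1.8,0,2,0,0,0,0],[1.8,0,0,0,0,0,0]]'
python3 - <<'E'
from h import *;from plant import vision;import pickle
I=pickle.load(open("c0.pkl","rb"))["top"]["color"].astype(int)
c=vision.camera("top");g=c["color"];cv2.imwrite("pics/end.png",g[:,:,::-1]);h=cv2.cvtColor(g,cv2.COLOR_RGB2HSV);gi=g.astype(int)
x0,x1,y0,y1=375,480,230,335
def box(m,name,z,r,extra=None):
    M=np.zeros(m.shape,np.uint8);M[y0:y1,x0:x1]=m[y0:y1,x0:x1]
    k,l,st,ce=cv2.connectedComponentsWithStats(M);i=1+np.argmax(st[1:,4]);p=np.argwhere(l==i)[:,::-1].astype(np.int32)
    hl=cv2.convexHull(p);e=cv2.fitEllipse(hl);print(name,np.round(e[0],1),np.round(e[1],1),"->",back(c,e[0],z)[:2].round(1))
green=cv2.inRange(h,(33,50,30),(60,255,255))>0
dark=gi.max(2)<70
box(green,"large",67,98)
# cream: neither green nor tray/dark, inside large rim
print("exp medium ctr",proj(c,[507,-284,99]).round(1),"small ctr",proj(c,[507,-284,126]).round(1))
ins=np.zeros(g.shape[:2],np.uint8);cv2.circle(ins,(426,282),33,1,-1)
box((ins>0)&~green,"medium+small",99,72)
box(dark&(ins>0),"small",126,48)
# bystanders unchanged?
for n,(a,b) in dict(steel=(245,190),plate=(418,204),jar=(140,235),card=(511,280)).items():
    print(n,np.abs(gi-I)[b-20:b+20,a-22:a+22].mean().round(1))
E
```

```text
t: 35.48
position: [548.8, -270.8, 96.8]
tcp_rot: [-0.061, 0.618, 0.78, -0.076]
wrist_force: [-0.1, 0.7, 0.4]
gripper_width: 17.8
finger_force: 0.0
t: 36.22
position: [561.7, -268.6, 229.9]
tcp_rot: [-0.058, 0.618, 0.78, -0.076]
wrist_force: [-1.0, -0.4, -0.1]
gripper_width: 18.3
finger_force: 0.0
t: 37.22
position: [560.7, 12.6, 226.4]
tcp_rot: [-0.061, 0.617, 0.781, -0.076]
wrist_force: [0.5, -0.9, -0.1]
gripper_width: 18.0
finger_force: 0.0
large [425.5 282. ] [67.6 70.3] -> [ 504.5 -282.3]
exp medium ctr [[428.2 279.6]] small ctr [[430.  278.2]]
medium+small [428.5 281.4] [51.2 52.4] -> [ 502.2 -285. ]
small [429.1 280.1] [35.3 35.5] -> [ 501.7 -281.9]
steel 1.7
plate 1.7
jar 1.6
card 2.0
```

The top view shows all three centred within about 4 mm, with circular rims of the right size, and the bystanders unchanged. Handing in.

```bash
python3 -c "
from plant import ticket;print(ticket.sign_off())"
```

```text
the job is handed in; nothing more can be done
None
```

I nested the three covers on the tray, medium in large and small in medium, centred to within about 4 mm in the last top view; I handed the job in at about 37 s of the 64 s, with no verdict returned.

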